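# Level the outfeed shelf and hold the level down

## Robot

A 6-joint arm with a two-finger parallel gripper is mounted at the origin on the work surface. World frame = base frame: x ahead of the robot, y to its left, z up, the work surface at z = 0. Lengths are in mm, angles in rad, forces in N, time in s.
With the tool pointing down it reaches from about 350 to 775 mm from the base axis. Payload 7.3 kg.
Tool frame: the origin (TCP) lies midway between the tips of the shut fingers; the grasp point (between the pads) lies 19 mm behind it; z points along the fingers, y is the line along which they close (so a half turn about z gives the same grasp; the last joint's range is limited). The gripper opens to 92 mm and grips with 3 to 60 N. Pads are 19 mm wide; open, the fingers measure 130 mm over their backs; the gripper's body (75 mm by 190 mm) begins 47 mm behind the grasp point.
Start: joints at [1.066, 0.342, 1.524, -0, 1.275, -0.146], TCP at [184.341, 491.593, 226.741] pointing down, gripper open.
Joint ranges: [-2.53, 2.53], [-0.77, 2.02], [0.04, 2.7], [-1, 4.14], [0.28, 2.66], [-3.11, 3.11]. Speed limits (rad/s): [2.57, 2.57, 3.14, 3.14, 3.14, 3.14].

## Interface

Orientations are given as [roll, pitch, yaw] about the fixed x, y, z axes, in that order (R = Rz(yaw) Ry(pitch) Rx(roll)).
In Python, from plant import * gives the robot as it stands.
- The arm moves only by the tool step_arm, never from a script. Its argument "deltas" is one flat list of numbers, 5 for each row, row after row: the shift along the world's x, y, z in mm, then the turn about the world's z in degrees, then the finger opening in mm, from 0 to 91.8. In form: [tx, ty, tz, turn, gripper, tx, ty, tz, turn, gripper, ...]. A call has exactly 10 rows; each row shifts and turns the commanded pose from where the row before left it; what a row does not reach is not made up. A row lasts 1/8 s, in which the tool goes at most 62.5 mm and 10.7 degrees, less where a joint would pass 70% of its speed; a pose out of reach is approached as far as the arm can. A call is refused whole if a number of a shift passes 62.5 or a number of a turn 10.7, either way. A call with a gripper value outside its range is refused whole. The fingers move at their own pace and stop on an object; the grip force is fixed at half the most. Time passes only in rows, so rows that do not move let the fingers close, or fill a call up. It gives the time, the measured TCP pose, the force, the opening and the grip force at its end, in the units of the state.
- get_obs(): the state, without advancing time (a new reading comes with each control period).
- capture(name): name is "scene" or "side" or "wrist"; returns the picture (384x512x3 uint8, red, green, blue); there is no depth.
- camera_params(name): a dict with "mtx" (3x3 intrinsics, pixels), "rvec" (rotation vector, rad) and "tvec" (3), from world to camera coordinates, as OpenCV has them. Camera axes: x right, y down, z forward; pixel columns grow to the right and rows downward; lengths in mm; the calibration is good to about 2 mm. A picture is of the moment at which its call begins: read the wrist's pose just before it. camera_params takes no time and is no camera call; for the wrist camera it gives the pose at the moment of the call.
- close_job(): hands the job in; it is judged then, once.
The state is a dict: "time": time; "joint_positions": joint angles; "dq": joint speeds; "tau": joint torques, N m; "tool_pos": TCP position; "tcp_rot": TCP orientation; "contact_force": force on the tool from outside, world axes, zero at the start; "moment": the same for the moment, N m; "grip_width": finger opening in mm; "finger_force": force on a finger pad.
Only numpy, scipy, OpenCV 4.12 (cv2) and the standard library are available. Lean on these libraries where they do the work, as an engineer would, in place of code of your own. Each camera call takes 0.05 s, during which the arm holds its last target. There are 200 camera calls.

## Task

Lay the red spirit level lengthways on the middle of the steel outfeed shelf and let go of it, then turn the orange knob of the shelf's levelling foot until the bubble stands centred between the two black lines. Then press the level down on the shelf from above with your fingertips, with about 10 N, and finish while still pressing like that, bubble centred, so that I can lock the foot. Its vial is delicate: never squeeze or push the level with more than about 20 N; leave the other things on the bench where they are.

Things in the scene. Friction and masses are not known exactly. Their poses are not given: they have to be found in the camera images.
- level: Spirit level: red bar with aluminium edges and black ends, 220 mm long (its x), 24 mm wide (its y), 45 mm high (its z), 0.25 to 0.45 kg. Origin at the centre of its underside. It starts upright on the bench. A green vial, 62 mm long, with two black lines and a pale bubble shows at the middle of its flat top; the whole top may be pressed.
- bubble (a joint): Offset in m of the bubble along the level's +x from the middle of the vial: 0 is centred, centred between the lines means within +-0.003; it stops at +-0.018. It drifts to the higher end: 5 mm for every 0.01 rad of slope of the level, settling in about 1.5 s.
- shelf_mid (a point): Where the level's underside centre belongs: middle of the rest area, on the top face of the steel shelf plate, 77 to 82 mm above the bench at the start, 85 mm once level. z: the plate's normal; y: along the plate, away from the knob; x: across it. The plate reaches 145 mm to the +y side, 165 mm to the -y side, 50 mm to either side in x.
- shelf: Steel outfeed shelf, plate 100 x 310 mm, 8 mm thick, on a fixed teal stand. Origin on its hinge, 150 mm to the +y side of shelf_mid. The knob's end is carried by the levelling foot and starts too low by 0.02 to 0.05 rad. Pressing it hardly tilts it: 10 N shifts the bubble less than 1 mm.
- knob_grip (a point): Grip point of the levelling foot's orange bar knob, on its upright axis, 220 mm to the -y side of shelf_mid, 145 mm above the bench. The bar is 56 mm long (point x), 16 mm thick (y), 30 mm high (z up); its top is 12 mm above the point. The knob stays where it is left, and does not rise or sink. It turns stiffly (0.12 N m): grip it firmly.
- knob: The same knob's body; origin on its axis, 30 mm below knob_grip. Turning it clockwise seen from above lifts that end of the shelf by 0.02 rad a radian, which moves the bubble about 10 mm a radian towards the knob. 0.9 to 2.5 rad are needed; the bench is uneven, so the knob's angle alone does not tell when the shelf is level.
- tape: Bystander, leave alone: yellow tape measure, 65 x 34 x 60 mm, standing on the bench. Origin at its underside.
- offcut: Bystander, leave alone: pine offcut, 110 x 60 x 38 mm. Origin at its underside.
- mallet: Bystander, leave alone: green-handled rubber mallet, 260 mm long, lying. Origin at its underside.
- glue: Bystander, leave alone: yellow glue bottle, 60 mm diameter, 170 mm tall. Origin at its underside.
- tub: Bystander, leave alone: white open plastic tub, 110 mm diameter, 100 mm tall. Origin at its underside.
- chisel: Bystander, leave alone: red-handled slim hand tool with a steel blade, lying. Origin at its underside.
- clamp: Bystander, leave alone: bar clamp with two red jaws, steel bar 300 mm long, lying. Origin at its underside.

How it is judged:
By the outcome, as a careful person would: the job done as asked, in the order asked, and still so for the second after the job is handed in, while the arm keeps its last pose, push and grip.
It also fails if it takes over 72 s, if anything falls off the work surface, if the arm or the gripper's body presses on something with over 40 N, if the wrist force passes 120 N, or if a joint passes its speed limit or range.

## Working session

There is one attempt and no reset: what is moved stays moved. The work goes in short steps, Python scripts to look and compute and a tool call to move; the robot and the scene stay as the last step left them, time stands still between calls to the robot, and variables do not carry over. Pictures are saved under pics/ and viewed, at most 10 in all, crops included, and the job is handed in when it is done.

Besides the shell and the picture viewer there is one more tool, called after "Call:" as name(argument=value, ...) on one line, values as JSON. step_arm: Moves the arm, as the interface text tells. Its arguments: {"type":"object","properties":{"deltas":{"type":"array","items":{"type":"number"}}},"required":["deltas"]}

```bash
mkdir -p pics; ls; python3 - <<'E'
from plant import *
import cv2,numpy as np
o=get_obs();print(o)
a=[capture(n) for n in("scene","side","wrist")]
for n,i in zip(("scene","side","wrist"),a): cv2.imwrite(f"pics/{n}0.png",i[:,:,::-1]); p=camera_params(n); print(n,p)
E
```

```text
pics
{'time': 0.0, 'joint_positions': array([ 1.06599678e+00,  3.42722324e-01,  1.52502549e+00, -2.73798983e-05,
        1.27540513e+00, -1.46003336e-01]), 'dq': array([ 0.00087676, -0.00087248,  0.00040208,  0.00147849, -0.00028901,
       -0.00094581]), 'tau': array([ 2.35658053e-04, -4.31244636e+01, -2.44223374e+01,  7.19522615e-02,
        5.58570900e-02, -1.06015680e-04]), 'tool_pos': array([184.13828081, 491.20539672, 226.04221919]), 'tcp_rot': array([-3.14004515e+00, -2.01096053e-04,  2.78280428e+00]), 'contact_force': array([-0.51100718, -0.3666986 ,  0.40856588]), 'moment': array([-0.01894159, -0.04842644, -0.07456768]), 'finger_force': 0.0, 'grip_width': 91.69527037647254}
scene {'mtx': array([[483.38900878,   0.        , 263.66949068],
       [  0.        , 483.38900878, 190.70610773],
       [  0.        ,   0.        ,   1.        ]]), 'rvec': array([ 1.45330149,  2.0138143 , -0.95694085]), 'tvec': array([ 139.25910341, -291.53725962, 1909.60237944])}
side {'mtx': array([[383.13315991,   0.        , 254.7445085 ],
       [  0.        , 383.13315991, 198.53401163],
       [  0.        ,   0.        ,   1.        ]]), 'rvec': array([ 2.09587683, -0.86959281,  0.43063113]), 'tvec': array([-384.4227751 ,  358.19626855,  915.10261034])}
wrist {'mtx': array([[301.89656369,   0.        , 257.33783498],
       [  0.        , 301.89656369, 189.57624046],
       [  0.        ,   0.        ,   1.        ]]), 'rvec': array([-2.36326233, -1.63911945, -0.25418481]), 'tvec': array([-524.93715309,  -37.32965968,  390.05455361])}
```

View pics/scene0.png

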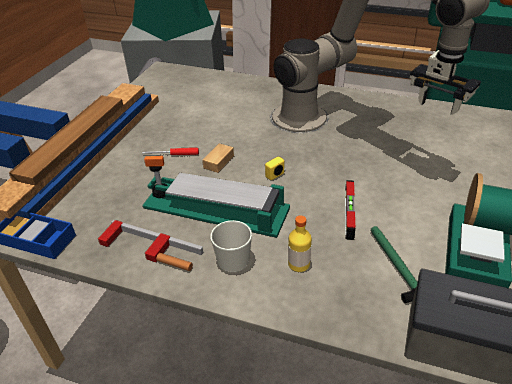

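View pics/side0.png

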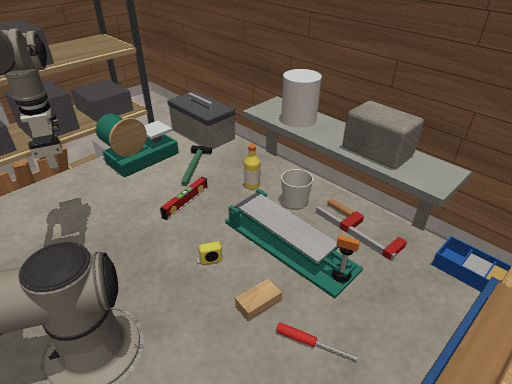

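The scene view shows the level at about (350,210), the knob at (153,160) and the plate at about (220,192). The side view shows the level at (185,198), the knob at (347,243) and the plate at about (285,225). Next I measure them.

```bash
cat > h.py <<'E'
from plant import *
import cv2,numpy as np
def ray(n,uv,P=None):
    P=P or camera_params(n);R=cv2.Rodrigues(P["rvec"])[0];c=-R.T@P["tvec"]
    d=R.T@np.linalg.inv(P["mtx"])@np.array([*uv,1.]);return c,d/np.linalg.norm(d)
def onz(n,uv,z,P=None):
    c,d=ray(n,uv,P);return c+d*(z-c[2])/d[2]
def tri(n1,a,n2,b):
    c,d=ray(n1,a);e,f=ray(n2,b)
    s=np.linalg.lstsq(np.c_[d,-f],e-c,rcond=None)[0];p,q=c+d*s[0],e+f*s[1];return (p+q)/2,np.linalg.norm(p-q)
def blobs(img,lo,hi,amin=15):
    h=cv2.cvtColor(img,cv2.COLOR_RGB2HSV);m=cv2.inRange(h,lo,hi)
    if lo[0]==0 and hi[0]<10: m|=cv2.inRange(h,(172,lo[1],lo[2]),(180,hi[1],hi[2]))
    c,_=cv2.findContours(m,cv2.RETR_EXTERNAL,cv2.CHAIN_APPROX_NONE)
    return [x for x in c if cv2.contourArea(x)>=amin],m
E
python3 - <<'E'
from h import *
for n in("scene","side"):
    i=cv2.imread(f"pics/{n}0.png")[:,:,::-1].copy()
    for nm,lo,hi in(("red",(0,150,80),(6,255,255)),("orange",(7,170,120),(16,255,255)),("green",(40,120,120),(75,255,255))):
        for c in blobs(i,lo,hi)[0]:
            print(n,nm,cv2.boundingRect(c),cv2.contourArea(c),np.round(cv2.minAreaRect(c)[0],1))
i=cv2.imread("pics/scene0.png");j=cv2.imread("pics/side0.png")
f=lambda a,x,y,w,h:cv2.resize(a[y:y+h,x:x+w],(400,300*1),interpolation=cv2.INTER_CUBIC)
cv2.imwrite("pics/c.png",np.vstack([np.hstack([f(i,140,145,152,114),f(i,310,170,80,60+15)]),np.hstack([f(j,215,175,152,114),f(j,145,165,80,60)])]))
E
```

```text
scene red (145, 233, 25, 29) 273.5 [156.1 246.2]
scene red (98, 220, 24, 27) 212.0 [109.  231.6]
scene red (347, 211, 9, 17) 106.0 [351. 219.]
scene red (346, 181, 9, 14) 84.5 [350.  187.5]
scene red (170, 148, 29, 7) 159.0 [184. 151.]
scene orange (295, 216, 11, 11) 68.5 [300. 221.]
scene orange (144, 156, 19, 10) 150.0 [153.  160.5]
side red (276, 323, 41, 24) 379.0 [296.2 334.1]
side red (383, 237, 24, 22) 223.5 [393.8 247.7]
side red (340, 212, 24, 20) 209.5 [351.7 220.8]
side red (162, 189, 33, 21) 117.0 [178.8 200. ]
side red (190, 177, 16, 11) 61.5 [197.9 183.1]
side orange (338, 235, 22, 15) 121.0 [347.7 242.7]
side orange (249, 144, 7, 7) 21.0 [251.8 146.3]
```

View pics/c.png

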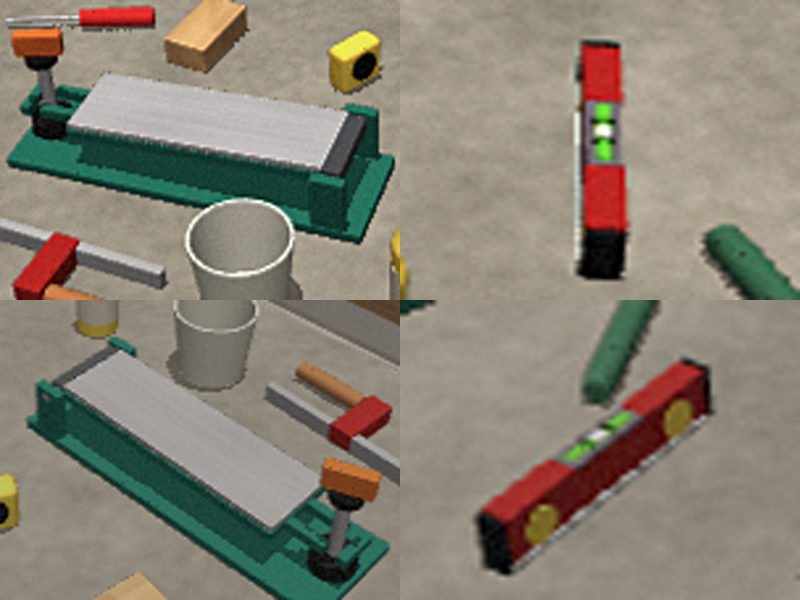

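The crops show all four plate corners, the level's top face and vial, and the orange bar. I triangulate these.

```bash
python3 - <<'E'
from h import *
np.set_printoptions(precision=1,suppress=True)
T=lambda nm,a,b:print(nm,*tri("scene",a,"side",b))
T("knob",(153.3,160.5),(348.3,242.5))
T("vial",(350.6,202.75),(184.6,192.4))
T("L far(-)",(350.2,180.5),(163.3,209));T("L near",(350.6,227.5),(204.5,178.2))
print(onz("scene",(350.2,180.5),45),onz("scene",(350.6,227.5),45),onz("side",(163.3,209),45),onz("side",(204.5,178.2),45))
T("K1",(181.8,172.7),(318.4,262.4));T("K2",(165.8,194.4),(336.6,247.2));T("F1",(271.1,188.7),(240.8,207.3));T("F2",(263.5,207.7),(257.9,194))
E
```

```text
knob [ 596.4 -293.1  142.7] 0.43840004934497945
vial [496.8 297.5  44.3] 3.3086938096261074
L far(-) [392.5 275.3  43.8] 4.584153038648189
L near [601.  317.3  43.7] 4.759483636066706
[391.5 276.9  45. ] [600.1 319.1  45. ] [392.2 271.   45. ] [600.2 312.8  45. ]
K1 [ 543.3 -239.8   67.9] 9.5814159700076
K2 [ 640.1 -240.8   56.8] 2.7490821568157133
F1 [547.6  65.3  82.1] 1.1570764339192914
F2 [634.6  72.8  83.3] 2.2513667394727745
```

```bash
python3 - <<'E'
from h import *
np.set_printoptions(precision=3,suppress=True)
o=get_obs();P=camera_params("wrist");R=cv2.Rodrigues(P["rvec"])[0];c=-R.T@P["tvec"]
from scipy.spatial.transform import Rotation as Q
W=Q.from_euler("xyz",o["tcp_rot"]).as_matrix()
print(W.T@(c-o["tool_pos"]),(R@W).T)
E
```

```text
[  83.436    0.399 -156.164] [[ 0.001 -0.953 -0.304]
 [ 1.     0.001  0.   ]
 [-0.    -0.304  0.953]]
```

Call:
step_arm(deltas=[35, -43, 6, 0, 91, 35, -43, 6, 0, 91, 35, -43, 6, 0, 91, 35, -43, 6, 0, 91, 35, -43, 6, 0, 91, 35, -43, 6, 0, 91, 35, -43, 6, 0, 91, 35, -43, 6, 0, 91, 35, -43, 6, 0, 91, 12, -49, 0, 0, 91])

```text
time: 1.4
tool_pos: [512.8, 53.9, 280.6]
tcp_rot: [3.141, 0.0, 2.783]
contact_force: [0.5, 0.6, -0.1]
grip_width: 91.2
finger_force: 0.0
```

Call:
step_arm(deltas=[12, -50, 0, 0, 91, 12, -50, 0, 0, 91, 12, -50, 0, 0, 91, 12, -50, -10, 0, 91, 12, -50, -10, 0, 91, 12, -50, -10, 0, 91, 12, -47, -10, 0, 91, 0, 0, 0, 0, 91, 0, 0, 0, 0, 91, 0, 0, 0, 0, 91])

```text
time: 2.65
tool_pos: [595.5, -290.2, 241.4]
tcp_rot: [3.141, 0.001, 2.784]
contact_force: [-0.5, 0.5, 0.1]
grip_width: 91.3
finger_force: 0.0
```

```bash
python3 - <<'E'
from h import *
np.set_printoptions(precision=1,suppress=True)
o=get_obs();P=camera_params("wrist");i=capture("wrist");cv2.imwrite("pics/w1.png",i[:,:,::-1]);print(o["tool_pos"],o["tcp_rot"])
for c in blobs(i,(7,170,120),(16,255,255),50)[0]:
    r=cv2.minAreaRect(c);q=np.array([onz("wrist",p,157,P) for p in cv2.boxPoints(r)]);print(r,q,q.mean(0))
    print(np.degrees(np.arctan2(*(q[1]-q[0])[[1,0]])),np.degrees(np.arctan2(*(q[2]-q[1])[[1,0]])))
E
```

```text
[ 595.5 -290.2  241.4] [3.1 0.  2.8]
((256.37646484375, 193.60589599609375), (16.812110900878906, 61.60824203491211), 49.398704528808594) [[ 595.6 -316.8  157. ]
 [ 576.4 -267.7  157. ]
 [ 589.8 -262.9  157. ]
 [ 609.8 -312.4  157. ]] [ 592.9 -289.9  157. ]
111.30727325937342 20.015505714535816
```

View pics/w1.png

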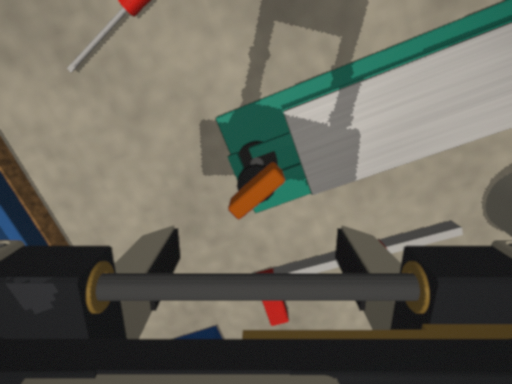

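The picture shows the orange bar centred at about (256,193), its long axis at 111° in world. I'll grip it lightly here to learn how the grip force follows the commanded opening, without turning it, because the level must not take 30 N.

Call:
step_arm(deltas=[-1, -1.5, -15, -9.6, 60, 0, 0, -20, -9.6, 60, 0, 0, -20, -9.6, 60, 0, 0, -20, -9.6, 50, 0, 0, -20, -9.6, 40, 0, 0, -20, 0, 30, 0, 0, 0, 0, 24, 0, 0, 0, 0, 20, 0, 0, 0, 0, 18, 0, 0, 0, 0, 16.5])

```text
time: 3.95
tool_pos: [594.9, -292.3, 126.1]
tcp_rot: [3.14, -0.0, 1.945]
contact_force: [2.0, 2.4, 1.0]
grip_width: 16.8
finger_force: 1.6
```

Call:
step_arm(deltas=[0, 0, 0, 0, 16, 0, 0, 0, 0, 16, 0, 0, 0, 0, 15.5, 0, 0, 0, 0, 15.5, 0, 0, 0, 0, 15.5, 0, 0, 0, 0, 15.5, 0, 0, 0, 0, 15.5, 0, 0, 0, 0, 15.5, 0, 0, 0, 0, 15.5, 0, 0, 0, 0, 15.5])

```text
time: 5.2
tool_pos: [595.2, -292.2, 126.1]
tcp_rot: [3.14, 0.0, 1.945]
contact_force: [3.6, 2.9, 1.5]
grip_width: 15.6
finger_force: 30.0
```

Call:
step_arm(deltas=[0, 0, 0, 0, 16.5, 0, 0, 0, 0, 16, 0, 0, 0, 0, 16, 0, 0, 0, 0, 16, 0, 0, 0, 0, 16, 0, 0, 0, 0, 16, 0, 0, 0, 0, 16, 0, 0, 0, 0, 16, 0, 0, 0, 0, 16, 0, 0, 0, 0, 16])

```text
time: 6.45
tool_pos: [595.1, -292.2, 126.1]
tcp_rot: [3.14, 0.0, 1.945]
contact_force: [3.8, 4.1, 2.1]
grip_width: 16.2
finger_force: 2.7
```

Call:
step_arm(deltas=[0, 0, 0, 0, 15.8, 0, 0, 0, 0, 15.8, 0, 0, 0, 0, 15.8, 0, 0, 0, 0, 15.8, 0, 0, 0, 0, 15.8, 0, 0, 0, 0, 15.8, 0, 0, 0, 0, 15.8, 0, 0, 0, 0, 15.8, 0, 0, 0, 0, 15.8, 0, 0, 0, 0, 15.8])

```text
time: 7.7
tool_pos: [595.1, -292.2, 126.1]
tcp_rot: [3.14, 0.0, 1.945]
contact_force: [4.3, 5.0, 2.0]
grip_width: 15.9
finger_force: 12.2
```

Call:
step_arm(deltas=[0, 0, 0, 0, 50, 0, 0, 0, 0, 91, 0, 0, 40, 0, 91, 0, 0, 40, 0, 91, -5, 30, 25, 10, 91, -8, 50, 0, 10, 91, -8, 50, 0, 10, 91, -8, 50, 0, 10, 91, -8, 50, 0, 10, 91, -8, 50, 0, 10, 91])

```text
time: 8.95
tool_pos: [548.7, -11.9, 230.7]
tcp_rot: [-3.141, -0.0, 2.997]
contact_force: [0.4, 1.2, -0.6]
grip_width: 91.3
finger_force: 0.0
```

Call:
step_arm(deltas=[-8, 50, 0, 10, 91, -8, 50, 0, 10, 91, -8, 50, 0, 0, 91, -8, 50, 0, 0, 91, -8, 50, 0, 0, 91, -8, 50, 0, 0, 91, -7, 8, 0, 0, 91, 0, 0, 0, 0, 91, 0, 0, 0, 0, 91, 0, 0, 0, 0, 91])

```text
time: 10.2
tool_pos: [494.9, 293.8, 230.8]
tcp_rot: [-3.141, 0.0, -2.944]
contact_force: [0.4, 0.5, -0.2]
grip_width: 91.1
finger_force: 0.0
```

```bash
python3 - <<'E'
from h import *
np.set_printoptions(precision=2,suppress=True)
o=get_obs();P=camera_params("wrist");i=capture("wrist");cv2.imwrite("pics/w2.png",i[:,:,::-1]);print(o["tool_pos"],o["tcp_rot"])
for nm,lo,hi in(("red",(0,150,80),(6,255,255)),("green",(38,100,90),(80,255,255))):
  for c in blobs(i,lo,hi,40)[0]:
    r=cv2.minAreaRect(c);q=np.array([onz("wrist",p,45,P) for p in cv2.boxPoints(r)]);print(nm,np.array(r[0]),r[1],q.mean(0),[np.linalg.norm(q[1]-q[0]),np.linalg.norm(q[2]-q[1])],np.degrees(np.arctan2(*(q[1]-q[0])[[1,0]])))
E
```

```text
[494.9  293.84 230.85] [-3.14  0.   -2.94]
red [261.  223.5] (49.0, 18.0) [563.54 312.96  45.  ] [np.float64(21.624822313790556), np.float64(65.89272041534568)] 101.36685232955116
red [260.5 106.5] (20.999996185302734, 62.99999237060547) [427.33 284.48  45.  ] [np.float64(66.51912264333984), np.float64(22.272427435089966)] -169.05216052117095
green [357.1 314.7] (32.64659118652344, 10.28591251373291) [670.53 469.63  45.  ] [np.float64(13.833913839698685), np.float64(54.34060150449345)] 133.5539237246995
green [326.07 244.87] (60.91635513305664, 14.362763404846191) [576.39 400.08  45.  ] [np.float64(17.44895696300831), np.float64(86.37566545220061)] 127.95342208841586
green [260.5 185. ] (20.0, 7.0) [514.3  302.27  45.  ] [np.float64(8.198995199814622), np.float64(24.73831171024742)] 101.36816881002687
green [260.5 151.5] (17.0, 7.0) [475.05 294.24  45.  ] [np.float64(7.934013593673868), np.float64(19.616139784368595)] 101.36982484142192
```

View pics/w2.png

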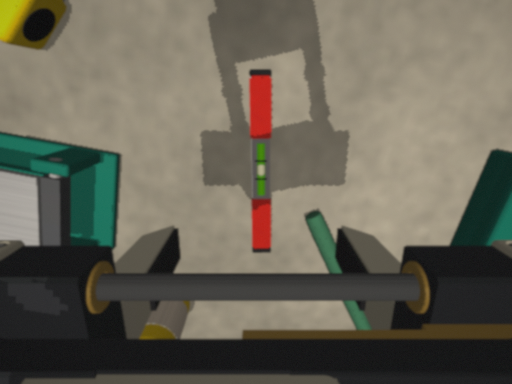

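Level centred at about (495.5, 298), axis 11.5°; the mallet tip at pixel (313,212) stays clear if I open the fingers less.

Call:
step_arm(deltas=[0.5, 4, -30, 0.3, 60, 0, 0, -40, 0, 50, 0, 0, -40, 0, 50, 0, 0, -40, 0, 45, 0, 0, -35, 0, 40, 0, 0, -20, 0, 35, 0, 0, -14.5, 0, 30, 0, 0, 0, 0, 27, 0, 0, 0, 0, 25.5, 0, 0, 0, 0, 24.8])

```text
time: 11.5
tool_pos: [495.3, 299.0, 12.1]
tcp_rot: [3.142, 0.001, -2.937]
contact_force: [0.2, -1.3, -0.6]
grip_width: 24.8
finger_force: 0.8
```

Call:
step_arm(deltas=[0, 0, 0, 0, 24.4, 0, 0, 0, 0, 24.4, 0, 0, 0, 0, 24.2, 0, 0, 0, 0, 24.2, 0, 0, 0, 0, 24, 0, 0, 0, 0, 24, 0, 0, 0, 0, 23.9, 0, 0, 0, 0, 23.9, 0, 0, 0, 0, 23.9, 0, 0, 0, 0, 23.9])

```text
time: 12.75
tool_pos: [495.1, 299.0, 11.5]
tcp_rot: [-3.141, 0.001, -2.937]
contact_force: [2.4, -5.3, 4.6]
grip_width: 23.8
finger_force: 6.2
```

Call:
step_arm(deltas=[0, 0, 0, 0, 23.8, 0, 0, 0, 0, 23.8, 0, 0, 0, 0, 23.8, 0, 0, 1, 0, 23.8, 0, 0, 2, 0, 23.8, 0, 0, 3, 0, 23.8, 0, 0, 4, 0, 23.8, 0, 0, 6, 0, 23.8, 0, 0, 8, 0, 23.8, 0, 0, 10, 0, 23.8])

```text
time: 14.0
tool_pos: [494.8, 299.1, 45.9]
tcp_rot: [3.141, 0.0, -2.937]
contact_force: [0.0, 0.1, -3.5]
grip_width: 23.9
finger_force: 12.4
```

Call:
step_arm(deltas=[0, 0, 25, 0, 23.8, 0, 0, 35, 0, 23.8, 0, 0, 35, 0, 23.8, 0, 0, 35, 0, 23.8, 0, 0, 30, 0, 23.8, 5, -20, 10, -5, 23.8, 8, -35, 0, -8, 23.8, 10, -40, 0, -9, 23.8, 10, -40, 0, -9, 23.8, 10, -40, 0, -9, 23.8])

```text
time: 15.25
tool_pos: [537.8, 122.8, 216.0]
tcp_rot: [3.141, 0.001, 2.643]
contact_force: [0.7, -0.4, -3.5]
grip_width: 24.1
finger_force: 12.3
```

```bash
python3 - <<'E'
from h import *
from scipy.spatial.transform import Rotation as Q
np.set_printoptions(precision=1,suppress=True)
K=[onz("scene",p,75.5) for p in((181.8,172.7),(165.8,194.4))];F=[onz("scene",p,84) for p in((271.1,188.7),(263.5,207.7))]
Ks=[onz("side",p,75.5) for p in((318.4,262.4),(336.6,247.2))];Fs=[onz("side",p,84) for p in((240.8,207.3),(257.9,194))]
print(K,F,Ks,Fs,sep="\n")
# w1 pose
W=Q.from_euler("xyz",[3.1411,.0008,2.784]).as_matrix();t=np.array([595.5,-290.2,241.4])
C=t+W@np.array([83.4,.4,-156.2]);Rt=np.array([[0,-.953,-.304],[1,0,0],[0,-.304,.953]]).T
R=Rt@W.T;P=dict(mtx=camera_params("wrist")["mtx"],rvec=cv2.Rodrigues(R)[0],tvec=-R@C)
i=cv2.imread("pics/w1.png")[:,:,::-1].copy()
for p in((284,113),(312,193),(511,27),(511,127)):print(p,onz("wrist",p,77,P))
E
```

```text
[array([ 549.4, -230.4,   75.5]), array([ 659.6, -229. ,   75.5])]
[array([549.3,  66.4,  84. ]), array([636.2,  72.2,  84. ])]
[array([ 539.7, -247.6,   75.5]), array([ 622.1, -248.7,   75.5])]
[array([546.1,  62.9,  84. ]), array([633.6,  73.3,  84. ])]
(284, 113) [ 545.6 -241.7   77. ]
(312, 193) [ 638.9 -240.6   77. ]
(511, 27) [546.  -13.5  77. ]
(511, 127) [642.2 -23.8  77. ]
```

Call:
step_arm(deltas=[9, -35, 0, -9, 23.8, 9, -35, 0, -9, 23.8, 9, -35, 0, -9, 23.8, 9, -35, 0, -9, 23.8, 8, -26, 0, -9, 23.8, 8, -21, -10, -9, 23.8, 4, -9, -25, -6.5, 23.8, 0, 0, -30, 0, 23.8, 0, 0, -20, 0, 23.8, 0, 0, -5, 0, 23.8])

```text
time: 16.5
tool_pos: [593.0, -71.8, 124.4]
tcp_rot: [-3.139, -0.001, 1.592]
contact_force: [0.5, 0.2, -3.6]
grip_width: 23.6
finger_force: 12.4
```

```bash
python3 - <<'E'
from h import *
o=get_obs();print(o["tool_pos"],o["tcp_rot"],o["contact_force"])
i=capture("wrist")[:,:,::-1];j=capture("side")[:,:,::-1];s=capture("scene")[:,:,::-1]
f=lambda a,x,y,w,h:cv2.resize(a[y:y+h,x:x+w],(400,300),interpolation=cv2.INTER_CUBIC)
cv2.imwrite("pics/w3.png",np.vstack([np.hstack([f(i,0,0,512,384),f(i,150,50,256,192)]),np.hstack([f(j,215,145,152,114),f(s,140,125,152,114)])]))
E
```

```text
[593.00137729 -71.7523081  124.37179523] [-3.13932432e+00 -6.76766883e-04  1.59234136e+00] [ 0.53561514  0.16830412 -3.6108123 ]
```

View pics/w3.png

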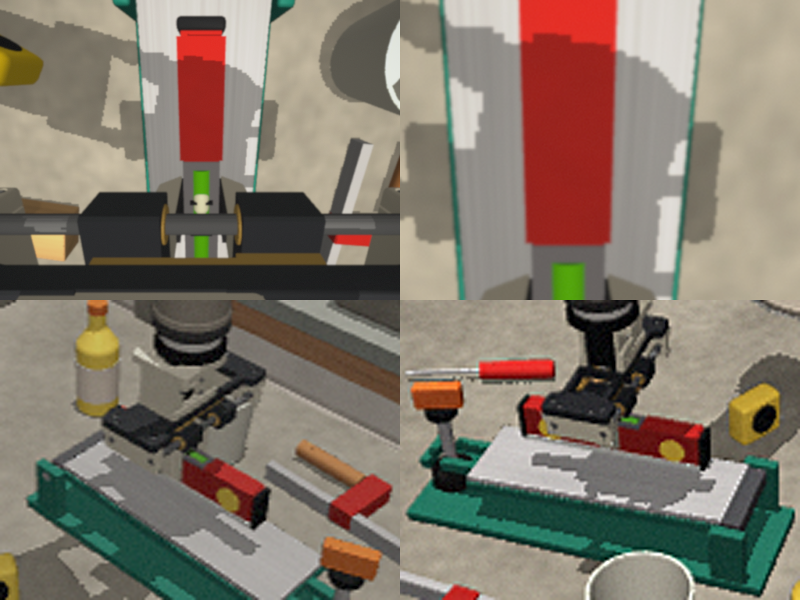

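The level hangs over the middle of the plate (level at about column 202, plate centre at about 203.5) and is parallel to it. Lowering.

Call:
step_arm(deltas=[1, 0, -10, 0, 23.8, 0, -0.5, -8, 0, 23.8, 0, 0, -5, 0, 23.8, 0, 0, -2, 0, 23.8, 0, 0, -1.5, 0, 23.8, 0, 0, -1.5, 0, 23.8, 0, 0, -1, 0, 23.8, 0, 0, -1, 0, 23.8, 0, 0, 0, 0, 23.8, 0, 0, 0, 0, 23.8])

```text
time: 17.9
tool_pos: [594.9, -72.4, 95.3]
tcp_rot: [3.141, 0.0, 1.592]
contact_force: [-0.4, 1.1, -3.9]
grip_width: 23.6
finger_force: 12.4
```

Call:
step_arm(deltas=[0, 0, -0.7, 0, 23.8, 0, 0, -0.7, 0, 23.8, 0, 0, -0.7, 0, 23.8, 0, 0, 0, 0, 23.8, 0, 0, 0, 0, 23.8, 0, 0, 0, 0, 23.8, 0, 0, 0, 0, 23.8, 0, 0, 0, 0, 23.8, 0, 0, 0, 0, 23.8, 0, 0, 0, 0, 23.8])

```text
time: 19.15
tool_pos: [594.9, -72.4, 93.2]
tcp_rot: [3.141, 0.0, 1.592]
contact_force: [-0.6, -1.4, -1.1]
grip_width: 23.7
finger_force: 12.4
```

Call:
step_arm(deltas=[0, 0, -0.6, 0, 23.8, 0, 0, -0.5, 0, 23.8, 0, 0, 0, 0, 24.1, 0, 0, 0, 0, 24.5, 0, 0, 0, 0, 26, 0, 0, 0, 0, 30, 0, 0, 0, 0, 40, 0, 0, 20, 0, 50, 0, 0, 35, 0, 50, 0, 0, 40, 0, 50])

```text
time: 20.4
tool_pos: [594.4, -72.3, 187.5]
tcp_rot: [-3.14, -0.0, 1.592]
contact_force: [0.5, 0.3, 0.2]
grip_width: 49.7
finger_force: 0.0
```

```bash
python3 - <<'E'
from h import *
np.set_printoptions(precision=1,suppress=True)
o=get_obs();P=camera_params("wrist");i=capture("wrist");print(o["tool_pos"])
R=cv2.Rodrigues(P["rvec"])[0];p=P["mtx"]@(R@np.array([594.5,-73,126])+P["tvec"]);p=p[:2]/p[2];print(p)
x,y=(p-[60,45]).astype(int);y=max(y,0);print(x,y)
for c in blobs(i,(0,150,60),(6,255,255),60)[0]:
    r=cv2.minAreaRect(c);q=np.array([onz("wrist",k,126,P) for k in cv2.boxPoints(r)]);print("red",q.mean(0),q)
C=i[y:y+90,x:x+120]
cv2.imwrite("pics/w4.png",np.vstack([cv2.resize(i,(400,300)),cv2.resize(C,(400,300),interpolation=cv2.INTER_CUBIC)])[:,:,::-1])
E
```

```text
[594.4 -72.3 187.5]
[257.9 207.6]
197 162
red [ 596.7 -163.5  126. ] [[ 586.3 -158.   126. ]
 [ 606.8 -157.5  126. ]
 [ 607.2 -168.9  126. ]
 [ 586.4 -169.4  126. ]]
red [ 595.6 -119.1  126. ] [[ 584.9 -107.2  126. ]
 [ 605.8 -106.8  126. ]
 [ 606.7 -130.9  126. ]
 [ 585.1 -131.4  126. ]]
red [ 751.9 -114.5  126. ] [[ 732.8 -116.3  126. ]
 [ 735.3  -99.3  126. ]
 [ 770.6 -112.3  126. ]
 [ 768.9 -129.9  126. ]]
red [592.6  -3.4 126. ] [[580.9  29.4 126. ]
 [602.9  29.9 126. ]
 [605.5 -36.1 126. ]
 [581.3 -36.7 126. ]]
```

View pics/w4.png

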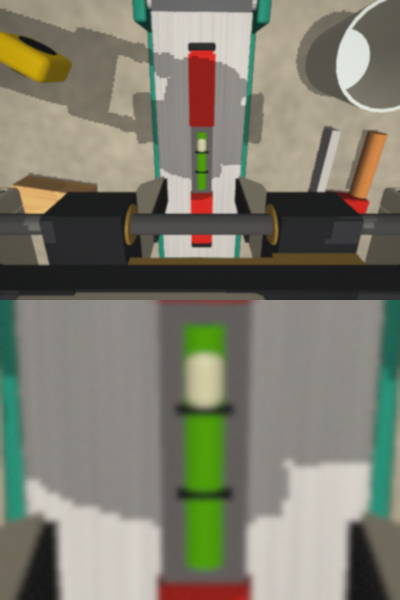

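The level lies on the shelf's middle, parallel to the plate. The bubble is at about +18 mm away from the knob, which is its stop (bubble at crop row 378, lines at 409 and 493). I go to the knob and turn it clockwise.

Call:
step_arm(deltas=[0, -30, 0, 4, 50, 0, -45, 0, 4, 50, 0, -50, 0, 4, 50, 0.5, -50, 0, 4, 50, 0.5, -44.5, -8, 4.3, 50, 0, 0, -25, 0, 40, 0, 0, -28, 0, 30, 0, 0, 0, 0, 22, 0, 0, 0, 0, 10, 0, 0, 0, 0, 10])

```text
time: 21.7
tool_pos: [595.6, -291.9, 125.9]
tcp_rot: [-3.141, -0.0, 1.947]
contact_force: [-0.5, -0.3, -0.3]
grip_width: 15.6
finger_force: 30.0
```

Call:
step_arm(deltas=[0, 0, 0, 0, 10, 0, 0, 0, 0, 10, 0, 0, 0, -5, 10, 0, 0, 0, -10, 10, 0, 0, 0, -10, 10, 0, 0, 0, -10, 10, 0, 0, 0, -10, 10, 0, 0, 0, -10, 10, 0, 0, 0, -10, 10, 0, 0, 0, -10, 10])

```text
time: 22.95
tool_pos: [595.3, -291.8, 125.9]
tcp_rot: [-3.141, 0.001, 0.632]
contact_force: [-2.3, -0.9, 0.7]
grip_width: 15.8
finger_force: 30.0
```

Call:
step_arm(deltas=[0, 0, 0, -10, 10, 0, 0, 0, -10, 10, 0, 0, 0, -10, 10, 0, 0, 0, 0, 10, 0, 0, 0, 0, 30, 0, 0, 0, 0, 50, 0, 0, 30, 0, 50, 0, 0, 40, 0, 50, 0, 40, 10, 0, 50, 0, 45, 0, 0, 50])

```text
time: 24.2
tool_pos: [596.5, -206.8, 207.5]
tcp_rot: [3.14, -0.003, 0.114]
contact_force: [1.2, 0.4, 0.1]
grip_width: 50.0
finger_force: 0.0
```

Call:
step_arm(deltas=[0, 45, 0, 0, 50, 0, 45, 0, 0, 50, 0, 43, 0, 0, 50, 0, 0, 0, 0, 50, 0, 0, 0, 0, 50, 0, 0, 0, 0, 50, 0, 0, 0, 0, 50, 0, 0, 0, 0, 50, 0, 0, 0, 0, 50, 0, 0, 0, 0, 50])

```text
time: 25.45
tool_pos: [595.8, -74.0, 206.0]
tcp_rot: [3.141, 0.0, 0.114]
contact_force: [0.2, 0.8, -0.0]
grip_width: 50.3
finger_force: 0.0
```

```bash
cat > bub.py <<'E'
from h import *
def bubble(name):
    """+ = bubble offset towards +y (away from the knob), mm; warps the level's top plane to 4 px/mm"""
    P=camera_params("wrist");i=capture("wrist");X,Y,z=594.5,-73,126.5
    w=[(X-20,Y+50,z),(X+20,Y+50,z),(X+20,Y-50,z),(X-20,Y-50,z)]
    uv=cv2.projectPoints(np.float64(w),P["rvec"],P["tvec"],P["mtx"],None)[0].reshape(-1,2).astype(np.float32)
    M=cv2.getPerspectiveTransform(uv,np.float32([(0,0),(160,0),(160,400),(0,400)]))
    c=cv2.warpPerspective(i,M,(160,400),flags=cv2.INTER_CUBIC)
    h=cv2.cvtColor(c,cv2.COLOR_RGB2HSV)
    g=cv2.inRange(h,(38,120,60),(75,255,255));ys,xs=np.nonzero(g)
    k=int(np.median(xs));s=h[:,k-4:k+5].mean(1);r0,r1=ys.min(),ys.max()
    pale=[r for r in range(r0-5,r1+6) if s[r,1]<110 and s[r,2]>140]
    side=np.r_[k-9:k-6,k+7:k+10];d=c[:,side].mean((1,2))
    m=(r0+r1)/2;f=lambda a,b:a+np.argmin(d[a:b])
    l1,l2=f(int(m-60),int(m-15)),f(int(m+15),int(m+60))
    o=((l1+l2)/2-np.mean(pale))/4
    print("vial rows",r0,r1,"lines",l1,l2,"bubble",np.mean(pale),len(pale),"offset mm",round(o,2))
    cv2.imwrite(name,np.hstack([cv2.resize(i,(533,400)),c])[:,:,::-1])
if __name__=="__main__":
    import sys;o=get_obs();print(o["tool_pos"],o["tcp_rot"][2],o["time"]);bubble(sys.argv[1])
E
python3 bub.py pics/b1.png
```

```text
[595.82444852 -74.00992893 206.03227641] 0.1140865173259098 25.45
vial rows 71 321 lines 151 240 bubble 182.5 54 offset mm 3.25
```

View pics/b1.png

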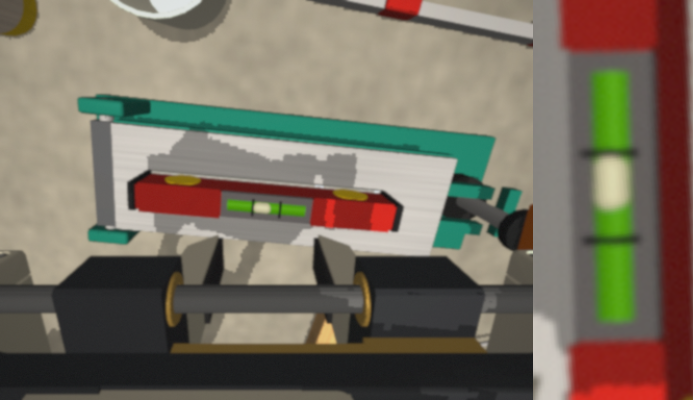

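The bubble (warped row 182, lines at 151 and 240) is about 3.2 mm from centre on the side away from the knob. I turn about 18° more.

Call:
step_arm(deltas=[0, -30, 0, 0, 50, 0, -45, 0, 0, 50, 0, -50, 0, 0, 50, 0, -50, 0, 0, 50, 0, -43, -10, 0, 50, 0, 0, -30, 0, 40, 0, 0, -40, 0, 30, 0, 0, 0, 0, 22, 0, 0, 0, 0, 10, 0, 0, 0, 0, 10])

```text
time: 26.75
tool_pos: [595.8, -291.6, 126.1]
tcp_rot: [-3.141, 0.0, 0.114]
contact_force: [0.4, 0.6, 0.7]
grip_width: 15.9
finger_force: 30.0
```

Call:
step_arm(deltas=[0, 0, 0, 0, 10, 0, 0, 0, 0, 10, 0, 0, 0, -6, 10, 0, 0, 0, -6, 10, 0, 0, 0, -6, 10, 0, 0, 0, 0, 10, 0, 0, 0, 0, 30, 0, 0, 0, 0, 50, 0, 0, 35, 0, 50, 0, 0, 40, 0, 50])

```text
time: 28.0
tool_pos: [595.4, -291.9, 201.0]
tcp_rot: [-3.141, 0.002, -0.199]
contact_force: [0.1, 0.5, 0.8]
grip_width: 48.9
finger_force: 0.0
```

Call:
step_arm(deltas=[0, 40, 5, 0, 50, 0, 45, 0, 0, 40, 0, 45, 0, 0, 20, 0, 45, 0, 0, 10, 0, 43, 0, 0, 0, 0, 0, 0, 0, 0, 0, 0, 0, 0, 0, 0, 0, 0, 0, 0, 0, 0, 0, 0, 0, 0, 0, 0, 0, 0])

```text
time: 29.25
tool_pos: [595.8, -74.6, 205.9]
tcp_rot: [3.141, 0.0, -0.201]
contact_force: [0.2, 0.2, 0.2]
grip_width: 0.2
finger_force: 0.0
```

```bash
python3 bub.py pics/b2.png
```

```text
[595.80926966 -74.5812361  205.90881632] -0.2008807378718882 29.25
vial rows 68 319 lines 149 237 bubble 192.0 55 offset mm 0.25
```

Centred to 0.25 mm. Now I press on the red part just past the vial, so that the bubble stays visible.

Call:
step_arm(deltas=[-1, 23, 0, 0, 0, -1.5, 23, -15, 0, 0, 0, 0, -25, 0, 0, 0, 0, -20, 0, 0, 0, 0, -8, 0, 0, 0, 0, -3, 0, 0, 0, 0, -1, 0, 0, 0, 0, -1, 0, 0, 0, 0, -0.5, 0, 0, 0, 0, 0, 0, 0])

```text
time: 30.55
tool_pos: [593.4, -28.0, 132.7]
tcp_rot: [3.142, -0.0, -0.2]
contact_force: [0.6, 0.3, -0.4]
grip_width: 0.5
finger_force: 0.0
```

Call:
step_arm(deltas=[0, 0, -0.5, 0, 0, 0, 0, -0.5, 0, 0, 0, 0, -0.5, 0, 0, 0, 0, -0.5, 0, 0, 0, 0, -0.3, 0, 0, 0, 0, 0, 0, 0, 0, 0, 0, 0, 0, 0, 0, 0, 0, 0, 0, 0, 0, 0, 0, 0, 0, 0, 0, 0])

```text
time: 31.8
tool_pos: [593.4, -27.9, 130.3]
tcp_rot: [3.142, -0.0, -0.2]
contact_force: [-0.6, -1.2, 0.0]
grip_width: -0.0
finger_force: 0.1
```

Call:
step_arm(deltas=[0, 0, -0.3, 0, 0, 0, 0, 0, 0, 0, 0, 0, -0.3, 0, 0, 0, 0, 0, 0, 0, 0, 0, 0, 0, 0, 0, 0, 0, 0, 0, 0, 0, 0, 0, 0, 0, 0, 0, 0, 0, 0, 0, 0, 0, 0, 0, 0, 0, 0, 0])

```text
time: 33.05
tool_pos: [593.4, -27.9, 130.2]
tcp_rot: [3.141, -0.0, -0.2]
contact_force: [-2.0, 0.6, 5.4]
grip_width: 0.7
finger_force: 2.7
```

Call:
step_arm(deltas=[0, 0, -0.2, 0, 0, 0, 0, 0, 0, 0, 0, 0, 0, 0, 0, 0, 0, 0, 0, 0, 0, 0, 0, 0, 0, 0, 0, 0, 0, 0, 0, 0, 0, 0, 0, 0, 0, 0, 0, 0, 0, 0, 0, 0, 0, 0, 0, 0, 0, 0])

```text
time: 34.3
tool_pos: [593.4, -27.9, 130.2]
tcp_rot: [3.141, -0.001, -0.2]
contact_force: [-1.6, 0.6, 6.1]
grip_width: 0.3
finger_force: 3.2
```

Call:
step_arm(deltas=[0, 0, -0.3, 0, 0, 0, 0, 0, 0, 0, 0, 0, 0, 0, 0, 0, 0, 0, 0, 0, 0, 0, 0, 0, 0, 0, 0, 0, 0, 0, 0, 0, 0, 0, 0, 0, 0, 0, 0, 0, 0, 0, 0, 0, 0, 0, 0, 0, 0, 0])

```text
time: 35.55
tool_pos: [593.5, -27.9, 130.2]
tcp_rot: [3.142, -0.001, -0.2]
contact_force: [-2.8, 1.1, 8.2]
grip_width: 0.3
finger_force: 4.1
```

Call:
step_arm(deltas=[0, 0, -0.3, 0, 0, 0, 0, 0, 0, 0, 0, 0, 0, 0, 0, 0, 0, 0, 0, 0, 0, 0, 0, 0, 0, 0, 0, 0, 0, 0, 0, 0, 0, 0, 0, 0, 0, 0, 0, 0, 0, 0, 0, 0, 0, 0, 0, 0, 0, 0])

```text
time: 36.8
tool_pos: [593.5, -27.9, 130.1]
tcp_rot: [3.142, -0.001, -0.2]
contact_force: [-3.2, 1.4, 9.9]
grip_width: 0.5
finger_force: 4.9
```

```bash
python3 bub.py pics/b3.png; python3 -c "
from h import *
f=[]
for k in range(4): capture('side'); f.append(get_obs()['contact_force'])
print(np.mean(f,0))"
```

```text
[593.50660451 -27.91751296 130.14467615] -0.19991162350879788 36.8
vial rows 72 323 lines 152 241 bubble 195.5 54 offset mm 0.25
[-3.00151889  0.48671116  9.97312822]
```

View pics/b3.png

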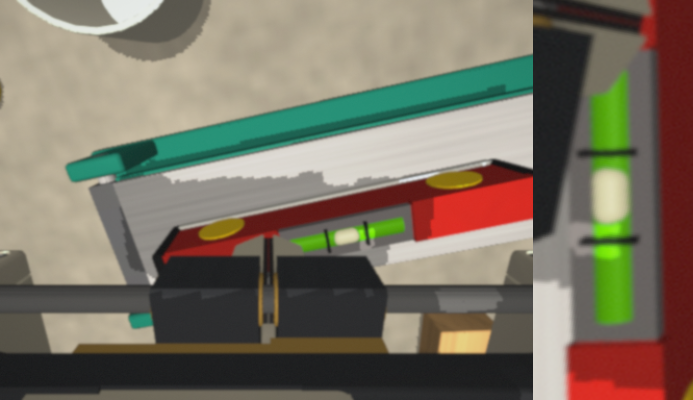

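The fingertips rest on the red top beside the vial, pressing at 10.0 N. The bubble (row 195, lines at 152 and 241) is centred to 0.25 mm. Handing in.

```bash
python3 -c "
from plant import *
print(close_job())"
```

```text
the job is handed in; nothing more can be done
None
```

The job is handed in: the level lies lengthways on the middle of the shelf with the bubble centred to about 0.25 mm, and the closed fingertips are still pressing it down with about 10 N, so you can lock the foot.

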